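# Dock the tensioner carrier and hold its arm back for pinning

## Robot

A 6-joint arm with a two-finger parallel gripper is mounted at the origin on a cart in front of the work surface, level with it; the furniture and walls round the work are solid. World frame = base frame: x ahead of the robot, y to its left, z up, the work surface at z = 0. Lengths are in m, angles in degrees, forces in N, time in s.
With the tool pointing down it reaches from about 0.25 to 0.725 m from the base axis. Payload 9.7 kg.
Tool frame: the origin (TCP) lies midway between the tips of the shut fingers; the grasp point (between the pads) lies 19 mm behind it; z points along the fingers, y is the line along which they close (so a half turn about z gives the same grasp; the last joint's range is limited). The gripper opens to 85 mm and grips with 20 to 120 N. Pads are 22 mm wide; open, the fingers measure 114 mm over their backs; the gripper's body (76 mm by 85 mm) begins 54 mm behind the grasp point. The pads swing forward as they close: fully open they stand 13 mm farther back than shut.
Start: joints at [69.557, 4.979, 10.078, 95.1, 0, 90], TCP at [0.192, 0.515, 0.195] pointing down, gripper open.
Joint ranges: [-179.16, 179.16], [-48.56, 103.87], [-65.8, 70.77], [-126.05, 130.52], [-82.76, 87.17], [-180, 180]. Speed limits (degrees/s): [127.2, 127.2, 147.25, 180, 180, 180].

## Interface

Orientations are given as [roll, pitch, yaw] about the fixed x, y, z axes, in that order (R = Rz(yaw) Ry(pitch) Rx(roll)).
In Python, from workcell import * gives the robot as it stands.
- The arm moves only by the tool servo_tool, never from a script. Its argument "moves" is a list of rows, each a list of 4 numbers: the shift along the world's x, y, z in normalised numbers (1 is 100 cm), then the turn about the world's z in a scale on which 1.0 is 2 rad. A call has 1 to 20 rows; each row is the pose to reach, as a shift and turn from the pose commanded when the call began; what a row does not reach only later rows make up. A row lasts 1/12 s, in which the tool goes at most 41.7 mm and 7.16 degrees, less where a joint would pass 70% of its speed; a pose out of reach is approached as far as the arm can. No shift or turn number may pass 1 either way. A call with a gripper value outside its range is refused whole. "claw" is the closure, from 0 (fully open) to 1 (shut), set as the call begins (left out, the last holds). The fingers move at their own pace and stop on an object; "force" is the grip in N (left out, the last holds). Time passes only in rows, so rows that repeat a pose let the fingers close. It gives the time, the measured TCP pose, the force, the opening and the grip force at its end, in the units of the state.
- get_obs(): the state, without advancing time (a new reading comes with each control period).
- camera(name): name is "side" or "top" or "wrist"; returns the picture (400x640x3 uint8, red, green, blue); there is no depth.
- get_calibration(name): a dict with "fx", "fy", "cx", "cy" (pixels), "k1" (the pictures are not rectified: a ray, as slopes to the right and down, at radius r is drawn at 1 + k1 r^2 times it, then the intrinsics apply), "rvec" (rotation vector, rad) and "tvec" (3), from world to camera coordinates, as OpenCV has them; the wrist camera has in their place "tool_from_camera" (4x4, takes a point from camera to tool coordinates, whose origin is the TCP and whose axes are the flange's). Camera axes: x right, y down, z forward; pixel columns grow to the right and rows downward; lengths in m; the calibration is good to about 2 mm. A picture is of the moment at which its call begins: read the wrist's pose just before it. get_calibration takes no time and is no camera call.
- job_done(): hands the job in; it is judged then, once.
The state is a dict: "time": time; "q": joint angles; "qd": joint speeds; "joint_efforts": joint torques, N m; "ee_pos": TCP position; "tcp_rot": TCP orientation; "wrist_force": force on the tool from outside, world axes, zero at the start; "torque": the same for the moment, N m; "opening": finger opening in m; "grasp_force": force on a finger pad.
Only numpy, scipy, OpenCV 4.12 (cv2) and the standard library are available. Lean on these libraries where they do the work, as an engineer would, in place of code of your own. Each camera call takes 0.05 s, during which the arm holds its last target. There are 200 camera calls.

## Task

A belt tensioner stands on a work carrier on the roller track. Push the carrier along the rollers fully home against the end stop of the yellow station bay, leaving the sprung tensioner arm at rest on the way. Then, with the carrier docked, push the arm back by its white idler roller past the ratchet click and finish while still holding it pressed back, clearly further than where the click would catch it, so that the pawl carries no load and a colleague can fit the lock pin; leave the loose things round the track where they are.

Things in the scene. Friction and masses are not known exactly. Their poses are not given: they have to be found in the camera images.
- track: roller track, fixed to the worktop, 150 mm wide (x), 400 mm long (y). Origin: centre of its underside, on the worktop. It runs along its own y axis; the yellow station bay with its end stop is at the -y end, away from the robot. Roller tops lie 30 mm above its underside; the guide rails (inner faces at x = +-62 mm) reach up to 46 mm, the end stop to 62 mm
- bay_home (a point): the place, in track axes, where the origin of the carrier lies when it is fully home against the end stop (30 mm above the worktop); +y leads back out of the bay, along the track
- plunger_nose (a point): rounded nose of a sprung plunger in the +x rail of the track (its left one, seen from the robot). Over the last 50 mm the carrier's flank pushes it aside (the carrier then needs about 5 to 15 N along the track), and it snaps into a notch in that flank when the carrier is home
- carrier: black work carrier, 120 mm (x) by 180 mm (y), plate 12 mm thick, about 0.8 kg with the tensioner, loose on the rollers, kept parallel to the track by the rails. Origin: centre of its underside. Its front is at -y, towards the bay. At its rear (+y) end stands an upright aluminium push plate, 90 mm wide, 6 mm thick, its top 56 mm above the carrier's underside
- push_plate (a point): centre of the rear face of the carrier's push plate, 40 mm above the carrier's underside; push here towards the carrier's -y
- tensioner (a joint): angle of the tensioner arm, rad: 0 = at rest on its spring, growing as the idler is pushed towards the carrier's -y (counter-clockwise from above). The pawl climbs the tooth from about 0.06, drops behind it (click) by 0.51 and then keeps the arm from springing back below about 0.50; rubber backstop at 0.70. Force at the idler: 3 N at rest to 8 N at the backstop, 1 to 2 N more on the tooth
- pivot_axis (a point): upright pivot of the tensioner arm, fixed on the carrier: x = +28, y = +8 mm in the carrier's frame. The idler's centre swings round it at 75 mm; at angle 0 it lies straight towards the carrier's -x (to the right, seen from the robot)
- idler_center (a point): centre of the white idler roller at the end of the tensioner arm: 36 mm in diameter, 28 mm high, upright, turning freely; 47 mm above the carrier's underside (35 mm above the top of the carrier plate). At rest 58 mm are free between the roller and the push plate, for the fingers
- pawl (a joint): travel of the brass ratchet pawl slider, m: 0 = seated (in front of the tooth, or dropped behind it), about 0.006 when riding on the top of the tooth
- lock_pin: bystander: steel clamp pin, 39 mm in diameter, 60 mm high, standing left of the track; origin at the centre of its underside
- bottle: bystander: white flat bottle, 57 x 104 x 110 mm, standing left of the track; origin at the centre of its underside
- hex_key: bystander: black hex key, 33 x 93 x 7 mm, lying left of the track; origin at the centre of its underside
- spare_knob: bystander: black knurled knob, 34 mm in diameter, 22 mm high, left of the track; origin at the centre of its underside

How it is judged:
By the outcome, as a careful person would: the job done as asked, in the order asked, and still so for the second after the job is handed in, while the arm keeps its last pose, push and grip.
It also fails if it takes over 40 s, if anything falls off the work surface, if the arm or the gripper's body presses on something with over 40 N, if the wrist force passes 120 N, or if a joint passes its speed limit or range.

## Working session

There is one attempt and no reset: what is moved stays moved. The work goes in short steps, Python scripts to look and compute and a tool call to move; the robot and the scene stay as the last step left them, time stands still between calls to the robot, and variables do not carry over. Pictures are saved under pics/ and viewed, at most 10 in all, crops included, and the job is handed in when it is done.

Besides the shell and the picture viewer there is one more tool, called after "Call:" as name([rows], argument=value, ...), one row to a line, values as JSON. servo_tool: Moves the arm, as the interface text tells. Its arguments: {"type":"object","properties":{"moves":{"type":"array","items":{"type":"array","items":{"type":"number"}}},"claw":{"type":"number"},"force":{"type":"number"}},"required":["moves"]}

```bash
mkdir -p pics; python3 - <<'E'
from workcell import *
import cv2
for n in ("top","side"):
    cv2.imwrite(f"pics/{n}0.png",camera(n)[:,:,::-1]); print(n,get_calibration(n))
o=get_obs();print(o["time"],o["ee_pos"],o["tcp_rot"],o["wrist_force"],o["opening"])
E
```

```text
top {'fx': 510.96025241169957, 'fy': 510.96025241169957, 'cx': 325.12171270518786, 'cy': 202.33220333497428, 'k1': -0.11395521300441211, 'rvec': array([ 2.09228304, -2.14379665,  0.18911402]), 'tvec': array([0.0864799 , 0.63871593, 0.96335585])}
side {'fx': 432.0418828805425, 'fy': 432.0418828805425, 'cx': 314.1451669878602, 'cy': 209.64947094005475, 'k1': -0.07826522009257701, 'rvec': array([ 0.54162625, -2.39875064,  1.54224112]), 'tvec': array([0.60094116, 0.14566612, 0.73404184])}
0.1 [0.19201282 0.5151212  0.19464886] [-1.79930483e+02  2.61265217e-06  1.59557760e+02] [-0.2835436   0.42329378 -0.87319213] 0.08564910398032331
```

View pics/top0.png

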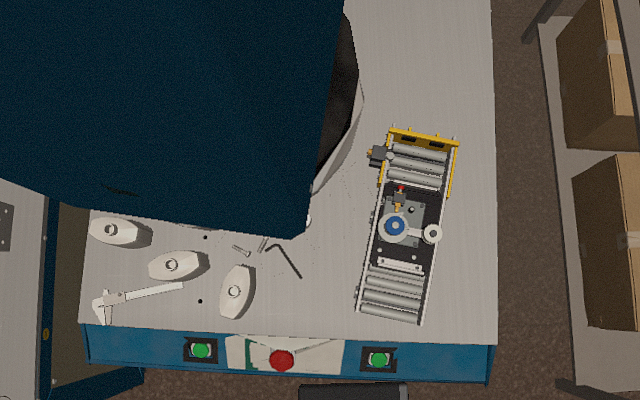

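View pics/side0.png

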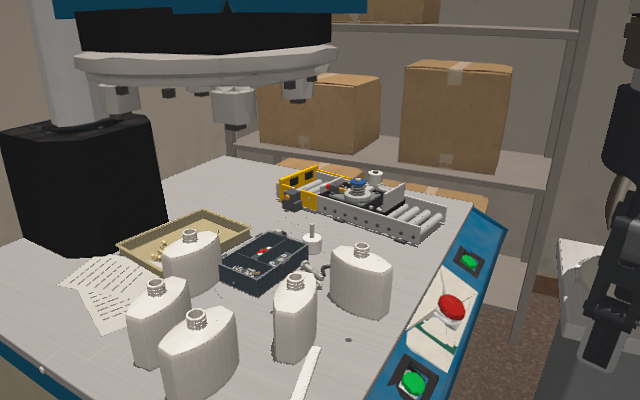

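The top view shows the track from (390,320) up to the yellow bay at (425,140). The idler is at (433,233), and the push plate is at about (400,265). I'll enlarge that area.

```bash
cat > h.py <<'E'
from workcell import *
import cv2, numpy as np
def ray(n,uv):
    c=get_calibration(n);d=np.array([(uv[0]-c["cx"])/c["fx"],(uv[1]-c["cy"])/c["fy"]]);s=d.copy()
    for _ in range(20): s=d/(1+c["k1"]*(s@s))
    R=cv2.Rodrigues(c["rvec"])[0];return -R.T@c["tvec"],R.T@np.r_[s,1]
def onz(n,uv,z):
    o,d=ray(n,uv);return o+d*(z-o[2])/d[2]
def proj(n,P):
    c=get_calibration(n);R=cv2.Rodrigues(c["rvec"])[0];p=R@np.array(P)+c["tvec"];s=p[:2]/p[2]
    return s*(1+c["k1"]*(s@s))*c["fx"]+[c["cx"],c["cy"]]
E
python3 - <<'E'
from h import *
im=cv2.imread("pics/top0.png")
cv2.imwrite("pics/c0.png",cv2.resize(im[115:335,340:480],None,fx=4,fy=4,interpolation=cv2.INTER_CUBIC)[:600])
cv2.imwrite("pics/c0.png",cv2.resize(im[115:335,340:480],(382,600),interpolation=cv2.INTER_CUBIC))
print(ray("top",(325,202))[0],ray("side",(325,202))[0])
for uv,z in [((433,233),.091),((390,130),.062),((460,143),.062),((360,310),.046),((422,323),.046)]: print(uv,onz("top",uv,z).round(4))
E
```

```text
[0.44901295 0.06299246 1.06672894] [0.28161038 0.80665786 0.43722422]
(433, 233) [ 0.5694 -0.1358  0.091 ]
(390, 130) [ 0.7888 -0.0664  0.062 ]
(460, 143) [ 0.7577 -0.2098  0.062 ]
(360, 310) [0.4265 0.0075 0.046 ]
(422, 323) [ 0.3977 -0.1134  0.046 ]
```

View pics/c0.png

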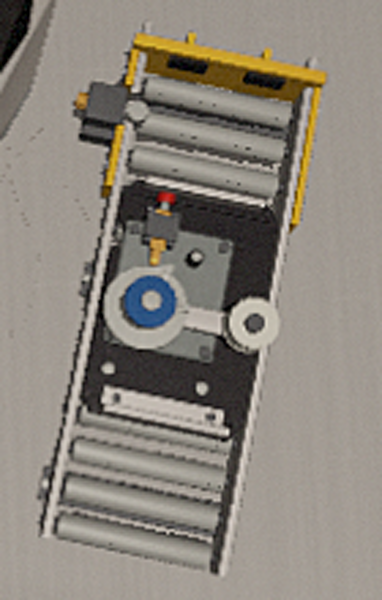

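The crop (scale 2.727) shows the left rail running (47,533)–(135,60) and the right rail (220,572)–(313,65). The idler is at (254,324), the push plate's rear edge at (103,410)–(230,434), and the pivot hub at (150,300). The plunger is on the left at (137,108). The bay looks empty and the track is clear.

```bash
python3 - <<'E'
from h import *
f=lambda x,y,z: onz("top",(340+(x+.5)/2.7286-.5,115+(y+.5)/2.7273-.5),z)[:2]
L=[f(47,533,.046),f(135,60,.046)];R=[f(220,572,.046),f(313,65,.046)]
for n,a in(("L",L),("R",R)): d=a[1]-a[0];print(n,np.round(a,4),np.degrees(np.arctan2(d[1],d[0])),np.hypot(*d))
for n,a in dict(idler=(254,324,.091),hub=(150,300,.10),plateL=(104,410,.086),plateR=(229,434,.086),plateFL=(106,386,.086),plateFR=(226,413,.086),endL=(137,37,.062),endR=(327,76,.062),nose=(137,110,.06),frontL=(132,182,.042),frontR=(270,217,.042)).items(): print(n,f(*a).round(4))
E
```

```text
L [[ 0.4264  0.0136]
 [ 0.7796 -0.0659]] -12.693301759075862 0.36205248847803206
R [[ 0.3951 -0.1099]
 [ 0.7727 -0.203 ]] -13.850157235203168 0.38890904807029836
idler [ 0.5685 -0.1353]
hub [ 0.5863 -0.0613]
plateL [ 0.5113 -0.0272]
plateR [ 0.492  -0.1142]
plateFL [ 0.528  -0.0292]
plateFR [ 0.5067 -0.1129]
endL [ 0.7926 -0.0664]
endR [ 0.7587 -0.2089]
nose [ 0.7358 -0.0637]
frontL [ 0.6847 -0.0595]
frontR [ 0.6552 -0.1624]
```

Careful with the scale: shifts go in shares of 100 cm and turns go in shares of 2 rad. That gives: -51 cm / 100 = -0.51, -31 cm / 100 = -0.31, 0.124 rad / 2 = 0.062.

Call:
servo_tool([
  [0.04, -0.1, 0, 0.015],
  [0.07, -0.2, 0, 0.03],
  [0.08, -0.31, 0, 0.062],
  [0.08, -0.31, 0, 0.062],
  [0.08, -0.31, 0, 0.062],
  [0.08, -0.31, 0, 0.062],
  [0.08, -0.31, 0, 0.062],
  [0.08, -0.31, 0, 0.062],
  [0.08, -0.31, 0, 0.062],
  [0.1, -0.51, 0, 0.062],
  [0.1, -0.51, 0, 0.062],
  [0.1, -0.51, 0, 0.062],
  [0.1, -0.51, 0, 0.062],
  [0.1, -0.51, 0, 0.062],
  [0.1, -0.51, 0, 0.062],
  [0.1, -0.51, 0, 0.062],
], claw=1, force=60)

```text
time: 1.43
ee_pos: [0.2922, 0.0035, 0.1951]
tcp_rot: [180.0, -0.0, 166.3]
wrist_force: [-0.4, 0.4, -0.4]
opening: 0.0001
grasp_force: 0.0
```

```bash
python3 - <<'E'
from h import *
o=get_obs();print(o["time"],o["ee_pos"],o["tcp_rot"],o["q"],o["wrist_force"],o["opening"])
im=camera("top");cv2.imwrite("pics/t1.png",cv2.resize(im[100:,260:,::-1],None,fx=2,fy=2))
E
```

```text
1.4333 [0.29215662 0.00348367 0.19514543] [ 1.79997934e+02 -9.74672790e-03  1.66260678e+02] [ 6.78296112e-01 -2.99300963e+01 -1.87083038e+01  1.01230718e+02
  4.42788158e-03  1.44176176e+01] [-0.35732407  0.37773407 -0.41580869] 7.459901034542316e-05
```

View pics/t1.png

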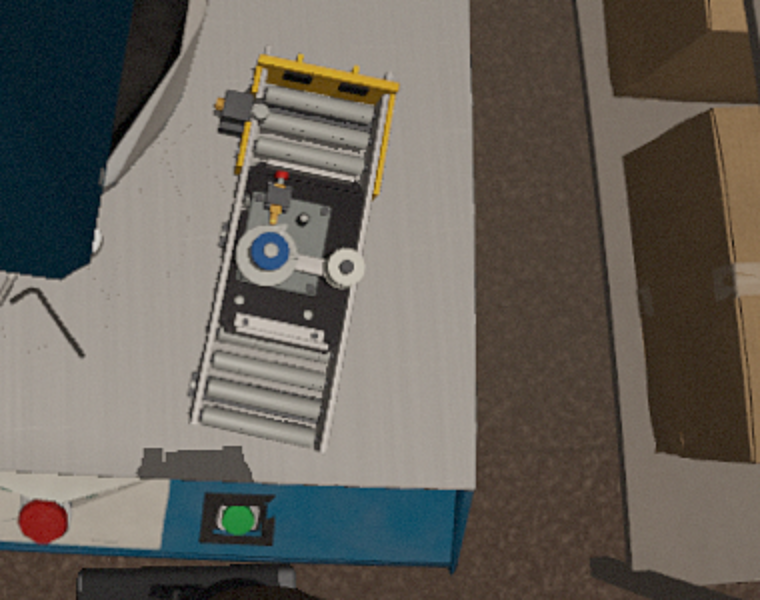

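The picture shows the scene unchanged and the gripper at the bottom edge, clear of the track. Next I go behind the push plate.

In the tool's units: 15.6 cm / 100 = 0.156, -13.5 cm / 100 = -0.135, 0.007 rad / 2 = 0.0035.

Call:
servo_tool([
  [0.04, -0.016, 0, 0],
  [0.08, -0.032, -0.02, 0.002],
  [0.12, -0.048, -0.04, 0.0035],
  [0.156, -0.063, -0.07, 0.0035],
  [0.156, -0.063, -0.1, 0.0035],
  [0.156, -0.063, -0.135, 0.0035],
  [0.156, -0.063, -0.135, 0.0035],
  [0.156, -0.063, -0.135, 0.0035],
  [0.156, -0.063, -0.135, 0.0035],
])

```text
time: 2.23
ee_pos: [0.4489, -0.056, 0.0623]
tcp_rot: [180.0, 0.1, 167.2]
wrist_force: [-0.0, 0.9, 0.8]
opening: 0.0
grasp_force: 0.0
```

```bash
python3 - <<'E'
from h import *
o=get_obs();print(o["time"],o["ee_pos"],o["tcp_rot"],o["wrist_force"])
im=camera("top");cv2.imwrite("pics/t2.png",cv2.resize(im[120:335,330:480,::-1],None,fx=2.7,fy=2.7))
E
```

```text
2.2333 [ 0.44888016 -0.05603676  0.06234569] [1.79981264e+02 9.84154418e-02 1.67224024e+02] [-0.04457428  0.93056076  0.81174114]
```

View pics/t2.png

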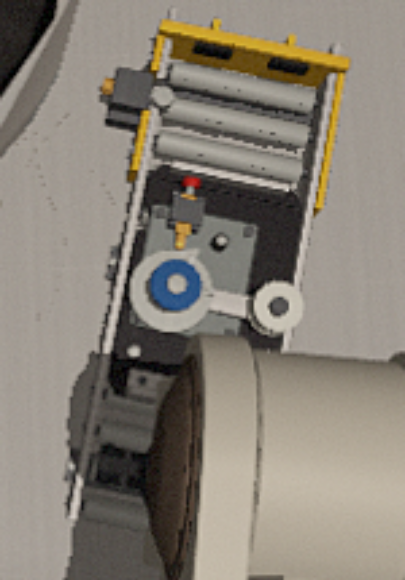

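The top view shows the tool behind the push plate, with the arm hiding the plate. The idler at (278,306) is at rest. I now push slowly along u=(0.973,-0.23).

In the tool's units: 7.79 cm / 100 = 0.0779, 7.49 cm / 100 = 0.0749.

Call:
servo_tool([
  [0.0146, -0.0034, 0, 0],
  [0.0253, -0.006, 0, 0],
  [0.0311, -0.0074, 0, 0],
  [0.034, -0.0081, 0, 0],
  [0.037, -0.0087, 0, 0],
  [0.0399, -0.0094, 0, 0],
  [0.0428, -0.0101, 0, 0],
  [0.0457, -0.0108, 0, 0],
  [0.0487, -0.0115, 0, 0],
  [0.0516, -0.0122, 0, 0],
  [0.0545, -0.0129, 0, 0],
  [0.0574, -0.0136, 0, 0],
  [0.0603, -0.0143, 0, 0],
  [0.0633, -0.0149, 0, 0],
  [0.0662, -0.0156, 0, 0],
  [0.0691, -0.0163, 0, 0],
  [0.072, -0.017, 0, 0],
  [0.0749, -0.0177, 0, 0],
  [0.0779, -0.0184, 0, 0],
])

```text
time: 3.87
ee_pos: [0.5263, -0.0761, 0.0603]
tcp_rot: [-180.0, 0.0, 167.1]
wrist_force: [-0.0, 0.2, 0.0]
opening: -0.0
grasp_force: 0.0
```

```bash
python3 - <<'E'
from h import *
im=camera("top");cv2.imwrite("pics/t3.png",im[:,:,::-1])
s=camera("side");cv2.imwrite("pics/s3.png",s[:,:,::-1])
a=cv2.resize(im[110:260,340:480,::-1],None,fx=2.6,fy=2.6);b=cv2.resize(s[140:290,260:400,::-1],None,fx=2.6,fy=2.6)
cv2.imwrite("pics/c3.png",np.hstack([a,b]))
E
```

```text
(no output)
```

View pics/c3.png

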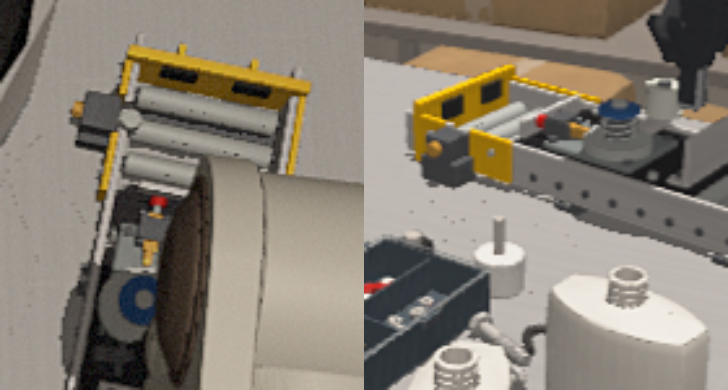

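The hub at about (393,225) hasn't moved, and there's no contact force. I need a closer look at the side view.

```bash
python3 - <<'E'
from h import *
s=cv2.imread("pics/s3.png")
p=get_obs()["ee_pos"];print(p,proj("side",p),proj("top",p),proj("side",(.4995,-.0707,.086)),proj("side",(.5685,-.1353,.091)), proj("top",(.5,-.0707,.086)))
s0=cv2.imread("pics/side0.png")
cv2.imwrite("pics/c4.png",np.vstack([cv2.resize(x[140:250,270:450],None,fx=2.7,fy=2.7) for x in (s0,s)]))
E
```

```text
[ 0.5263661  -0.07613079  0.06019747] [383.99732954 195.75919532] [401.13163838 257.50733835] [395.74166645 187.86164164] [375.16411626 172.30148809] [400.75585917 270.28453224]
```

View pics/c4.png

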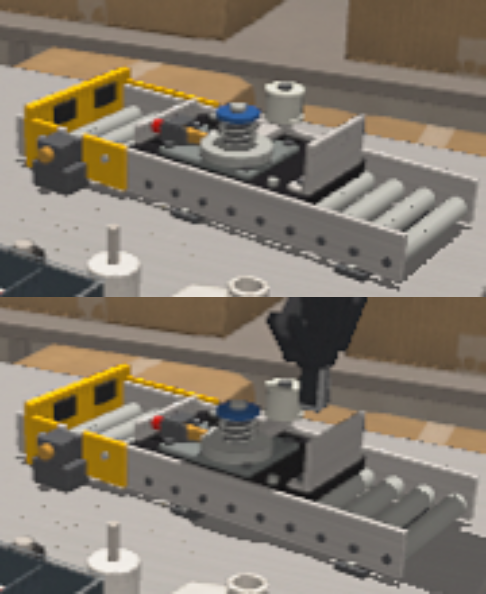

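```bash
python3 - <<'E'
from h import *
a=cv2.imread("pics/side0.png").astype(int);b=cv2.imread("pics/s3.png").astype(int)
d=abs(a-b).max(2)
print("cols 374..400"); 
for r in range(166,206): print(r,*["%3d"%v for v in d[r,374:402]])
for r in range(174,200,3): print(r,b[r,386],a[r,386])
for z in(.06,.09): 
  for dx in(-.015,.015): print(z,dx,proj("side",(.5264+dx,-.0761,z)))
E
```

```text
cols 374..400
166   3   3   4   4   4   7   4  26  63  68  72  71  72  77  62  64  76  78  28   3   6   6   5   4   5   4   4   5
167   3   3   3   3   3   4   7  17  57  55  54  53  55  57   7  16  14  29   5   6   6   4   5   4   5   4   4   6
168   3   3   3   4   2   3   7  16  60  56  55  56  57  49  12  28   6  13   3   4   3   3   2   4   4   4   3   2
169   2   3   2   3   4   5  12  49  56  55  54  55  58  46  11  26   8  15   4   2   4   2   3   3   2   3   2   3
170   5   5   4   4   5   8  15  51  55  55  55  55  57  48  12  27   8   7  10   3   3   3   3   3   2   2   3   2
171   5   5   4   5   7  11  46 120  74  62  61  57  55  37  15  27  17   6  11   4   2   3   3   3   3   4   3   3
172   3   2   8   8  10  11  42 170 151  76  72  71  72  49  10  20  21  12  11   2   3   3   3   2   4   3   2   3
173  47  22  25  77  29  16  38 176 165  77  73  76  80  53  14  12  25  19   6   4   4   3   2   4   3   3   3   2
174 105 116 117 121  90  57  86 141 107  71  74  76  79  41  10  11  34  39   5   3   4   4   3   3   3   3   4   3
175  23  30  31  30  25  19  46  97  77  7
[... 3290 characters left out ...]
  5   4   3   6   7   5   3   2
204  16  13  17  15  14  14  14  15   2   4   2   5   6   5   5   6   6   5   5   5   5   5   4   4   3   4   1   2
205  12  14  14  12  13  13  10  46  27   6   2   4   5   6   5   5   5   6   4   4   9   8   3   1   1   3   6   5
174 [33 31 30] [ 93 102 109]
177 [33 31 30] [ 92 100 108]
180 [61 60 59] [ 95 136 170]
183 [ 99 139 175] [ 98 138 173]
186 [168 178 187] [164 173 182]
189 [186 193 199] [180 187 192]
192 [ 99 103 107] [206 215 222]
195 [102 105 109] [107 112 115]
198 [101 104 108] [108 111 116]
0.06 -0.015 [390.37533794 196.95014811]
0.06 0.015 [377.64027417 194.74640215]
0.09 -0.015 [391.34392473 184.52845645]
0.09 0.015 [378.43699199 182.4383098 ]
```

```bash
python3 - <<'E'
from h import *
o=get_obs();c=get_calibration("wrist");w=camera("wrist")[:,:,::-1].copy();s=camera("side")[:,:,::-1]
from scipy.spatial.transform import Rotation as Ro
T=c["tool_from_camera"];R=Ro.from_euler("xyz",o["tcp_rot"],degrees=True).as_matrix()
def pw(P):
    t=R.T@(np.array(P)-o["ee_pos"]);q=T[:3,:3].T@(t-T[:3,3]);k=q[:2]/q[2];return k*(1+c["k1"]*(k@k))*c["fx"]+[c["cx"],c["cy"]],q[2]
print(T.round(3),o["time"])
for n,P in dict(tcp=o["ee_pos"],idler=(.5685,-.1353,.091),hub=(.5863,-.0613,.1),plateL=(.5113,-.0272,.086),plateR=(.492,-.1142,.086),nose=(.7358,-.0637,.06)).items():
    p,z=pw(P);print(n,p.round(1),z.round(3));cv2.circle(w,tuple(int(v) for v in p),4,(0,0,255),1) if z>0 else 0
cv2.imwrite("pics/w4.png",w)
for y in(-.076,-.1,-.13,-.16):
  O,d=ray("side",(386.5,181));print((O+d*(y-O[1])/d[1]).round(4))
E
```

```text
[[ 0.001 -0.965 -0.263  0.067]
 [ 1.     0.001 -0.     0.   ]
 [ 0.    -0.263  0.965 -0.179]
 [ 0.     0.     0.     1.   ]] 3.9667
tcp [321.2 228.9] 0.19
idler [244.4 327.2] 0.175
hub [367.7 338.9] 0.166
plateL [399.2 202.6] 0.159
plateR [242.4 203.6] 0.159
nose [387.8 442. ] 0.244
[ 0.523  -0.076   0.0965]
[ 0.5296 -0.1     0.0872]
[ 0.5378 -0.13    0.0757]
[ 0.546  -0.16    0.0641]
```

View pics/w4.png

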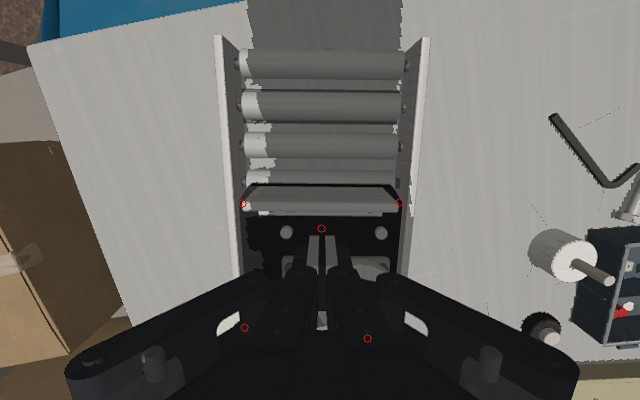

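The wrist view shows the plate (rows 187–215) on the robot's side of the fingers (tip at (321,237)). So the fingers passed over it. Both views put the visible fingertips about 33 mm above the reported TCP. I'll lift, go back, and come down lower.

In the tool's units: -8.3 cm / 100 = -0.083, 1.96 cm / 100 = 0.0196.

Call:
servo_tool([
  [0, 0, 0.02, 0],
  [-0.03, 0.0071, 0.02, 0],
  [-0.06, 0.0142, 0.02, 0],
  [-0.083, 0.0196, 0.02, 0],
  [-0.083, 0.0196, 0.02, 0],
  [-0.083, 0.0196, -0.01, 0],
  [-0.083, 0.0196, -0.028, 0],
  [-0.083, 0.0196, -0.028, 0],
  [-0.083, 0.0196, -0.028, 0],
  [-0.083, 0.0196, -0.028, 0],
])

```text
time: 4.9
ee_pos: [0.4436, -0.0565, 0.0334]
tcp_rot: [180.0, 0.1, 167.1]
wrist_force: [0.4, -0.3, 0.0]
opening: -0.0003
grasp_force: 0.0
```

```bash
python3 - <<'E'
from h import *
o=get_obs();print(o["time"],o["ee_pos"],o["opening"],o["wrist_force"])
a=cv2.imread("pics/side0.png").astype(int);b=camera("side")[:,:,::-1];cv2.imwrite("pics/s5.png",b)
d=abs(a-b).max(2)[150:225,395:450];m=(d>25)
for r in range(0,75,2): print(150+r,"".join("#" if v else "." for v in m[r]))
print(proj("side",o["ee_pos"]),proj("side",o["ee_pos"]+[0,0,.035]))
E
```

```text
4.9 [ 0.44361416 -0.05654892  0.03338016] -0.0002529102512334738 [ 0.37328271 -0.25274329  0.02540192]
150 ..................#########################............
152 ..................########################.............
154 .................#########################.............
156 .................##############################........
158 ................##############################.........
160 ................#############################..........
162 .................############################..........
164 ................############################...........
166 ..........#################################............
168 ..........################################.............
170 ..........###############################..............
172 ..........###############################..............
174 ...........#############################...............
176 ............###########################................
178 .............#########################.................
180 .............######################....................
182 ........#.....###################
[... 638 characters left out ...]
............................................
206 .....#####.............................................
208 ...########.....####...................................
210 ##########...#########.#.....#####.....................
212 ######....#############....#######.....................
214 ###....#############....########........#..............
216 ....#############....######.#####....#######...........
218 ##############....############.....##########..........
220 ..#########....#############....############...........
222 ........#################....#############.............
224 ....................##.....############................
[416.93552901 216.51318511] [418.53250294 201.82481975]
```

Confirmed: the visible tip is about 35 mm above the reported TCP, so it is now at about z=0.067. I'll lower 5 mm more and push.

In the tool's units: 7 cm / 100 = 0.07, 6.7 cm / 100 = 0.067.

Call:
servo_tool([
  [0.01, -0.0024, -0.005, 0],
  [0.02, -0.0047, -0.005, 0],
  [0.03, -0.0071, -0.005, 0],
  [0.034, -0.008, -0.005, 0],
  [0.037, -0.0087, -0.005, 0],
  [0.04, -0.0095, -0.005, 0],
  [0.043, -0.0102, -0.005, 0],
  [0.046, -0.0109, -0.005, 0],
  [0.049, -0.0116, -0.005, 0],
  [0.052, -0.0123, -0.005, 0],
  [0.055, -0.013, -0.005, 0],
  [0.058, -0.0137, -0.005, 0],
  [0.061, -0.0144, -0.005, 0],
  [0.064, -0.0151, -0.005, 0],
  [0.067, -0.0158, -0.005, 0],
  [0.07, -0.0165, -0.005, 0],
])

```text
time: 6.28
ee_pos: [0.5133, -0.073, 0.0273]
tcp_rot: [-180.0, -0.0, 167.1]
wrist_force: [-2.0, -1.0, 0.1]
opening: 0.0002
grasp_force: 0.7
```

```bash
cat > d.py <<'E'
from h import *
import sys
o=get_obs();print(o["time"],o["ee_pos"],o["wrist_force"])
b=camera("side")[:,:,::-1];cv2.imwrite(sys.argv[1],b)
h=cv2.cvtColor(b[130:260,250:450],cv2.COLOR_BGR2HSV)
for n,lo,hi in(("blue",(100,120,60),(120,255,255)),("red",(0,180,100),(6,255,255))):
    m=cv2.inRange(h,lo,hi);k,_,st,ce=cv2.connectedComponentsWithStats(m);i=1+st[1:,4].argmax();print(n,ce[i]+[250,130],st[i,4])
E
python3 d.py pics/s6.png; sed -i 's/^b=camera.*/b=cv2.imread("pics\/side0.png")/' d.py && cp d.py d0.py; python3 d0.py x; sed -i 's/^b=cv2.*/b=camera("side")[:,:,::-1];cv2.imwrite(sys.argv[1],b)/' d.py
```

```text
6.2833 [ 0.513286   -0.07304378  0.02726591] [-1.95476454 -0.98289356  0.05930826]
blue [349.31428571 179.87142857] 70
red [261.84 250.44] 25
6.3333 [ 0.51376094 -0.07310415  0.027223  ] [-1.03747193  0.36305103  0.17777189]
blue [357.69014085 182.21126761] 71
red [261.75       250.41666667] 24
```

The carrier is moving. I continue at about 36 mm/s.

In the tool's units: 4.2 cm / 100 = 0.042, 3.9 cm / 100 = 0.039.

Call:
servo_tool([
  [0.003, -0.0007, 0, 0],
  [0.006, -0.0014, 0, 0],
  [0.009, -0.0021, 0, 0],
  [0.012, -0.0028, 0, 0],
  [0.015, -0.0035, 0, 0],
  [0.018, -0.0042, 0, 0],
  [0.021, -0.0049, 0, 0],
  [0.024, -0.0056, 0, 0],
  [0.027, -0.0063, 0, 0],
  [0.03, -0.0071, 0, 0],
  [0.033, -0.0078, 0, 0],
  [0.036, -0.0085, 0, 0],
  [0.039, -0.0092, 0, 0],
  [0.042, -0.0099, 0, 0],
])

```text
time: 7.5
ee_pos: [0.5546, -0.0828, 0.0272]
tcp_rot: [-180.0, -0.1, 167.1]
wrist_force: [-4.3, 0.5, 1.0]
opening: -0.0002
grasp_force: 1.9
```

```bash
python3 d.py pics/s7.png
```

```text
7.5 [ 0.55458703 -0.08279608  0.02720479] [-4.31362155  0.50728748  1.00975906]
blue [334.375 175.875] 64
red [261.84 250.44] 25
```

In the tool's units: 2.4 cm / 100 = 0.024, 2.2 cm / 100 = 0.022.

Call:
servo_tool([
  [0.002, -0.0005, 0, 0],
  [0.004, -0.0009, 0, 0],
  [0.006, -0.0014, 0, 0],
  [0.008, -0.0019, 0, 0],
  [0.01, -0.0024, 0, 0],
  [0.012, -0.0028, 0, 0],
  [0.014, -0.0033, 0, 0],
  [0.016, -0.0038, 0, 0],
  [0.018, -0.0042, 0, 0],
  [0.02, -0.0047, 0, 0],
  [0.022, -0.0052, 0, 0],
  [0.024, -0.0056, 0, 0],
])

```text
time: 8.55
ee_pos: [0.5791, -0.0885, 0.0272]
tcp_rot: [-180.0, -0.0, 167.1]
wrist_force: [-3.3, -0.2, -0.1]
opening: 0.0002
grasp_force: 1.8
```

```bash
python3 d.py pics/s8.png
```

```text
8.55 [ 0.57909017 -0.08847956  0.02722482] [-3.2598454  -0.17631313 -0.0890846 ]
blue [326.         173.61666667] 60
red [261.84 250.44] 25
```

In the tool's units: 1 cm / 100 = 0.01, 0.9 cm / 100 = 0.009.

Call:
servo_tool([
  [0.001, -0.0002, 0, 0],
  [0.002, -0.0005, 0, 0],
  [0.003, -0.0007, 0, 0],
  [0.004, -0.0009, 0, 0],
  [0.005, -0.0012, 0, 0],
  [0.006, -0.0014, 0, 0],
  [0.007, -0.0017, 0, 0],
  [0.008, -0.0019, 0, 0],
  [0.009, -0.0021, 0, 0],
  [0.01, -0.0024, 0, 0],
])

```text
time: 9.43
ee_pos: [0.5809, -0.089, 0.0271]
tcp_rot: [-180.0, -0.9, 167.1]
wrist_force: [-50.2, 11.5, 27.1]
opening: 0.0
grasp_force: 25.8
```

```bash
python3 d.py pics/s9.png
```

```text
9.4333 [ 0.58085549 -0.08898334  0.02712677] [-50.18028675  11.46413861  27.11043657]
blue [324.75438596 173.33333333] 57
red [261.84 250.44] 25
```

The carrier is home: the tool stopped dead and the force rose to 50 N. I'll back off, lift and turn the gripper.

In the tool's units: 8 cm / 100 = 0.08, 6 cm / 100 = 0.06, -1.57 rad / 2 = -0.785.

Call:
servo_tool([
  [-0.01, 0.0024, 0, 0],
  [-0.025, 0.006, 0, 0],
  [-0.025, 0.006, 0.03, 0],
  [-0.025, 0.006, 0.06, -0.06],
  [-0.025, 0.006, 0.08, -0.12],
  [-0.025, 0.006, 0.08, -0.18],
  [-0.025, 0.006, 0.08, -0.24],
  [-0.025, 0.006, 0.08, -0.3],
  [-0.025, 0.006, 0.08, -0.36],
  [-0.025, 0.006, 0.08, -0.42],
  [-0.025, 0.006, 0.08, -0.48],
  [-0.025, 0.006, 0.08, -0.54],
  [-0.025, 0.006, 0.08, -0.6],
  [-0.025, 0.006, 0.08, -0.66],
  [-0.025, 0.006, 0.08, -0.72],
  [-0.025, 0.006, 0.08, -0.785],
  [-0.025, 0.006, 0.08, -0.785],
  [-0.025, 0.006, 0.08, -0.785],
])

```text
time: 10.98
ee_pos: [0.5645, -0.0849, 0.1075]
tcp_rot: [179.9, -0.0, 77.3]
wrist_force: [0.1, -0.2, 0.4]
opening: 0.0
grasp_force: 0.0
```

```bash
python3 d.py pics/s10.png; python3 - <<'E'
from h import *
t=camera("top");cv2.imwrite("pics/t10.png",t[:,:,::-1])
b=cv2.imread("pics/s10.png")
print(get_obs()["q"],[proj("side",p).round(1) for p in((.6611,-.1563,.091),(.5863,-.0613,.10),(.6769,-.0836,.10),(.592,-.0917,.086))])
A=cv2.resize(t[100:240,340:480,::-1],None,fx=2.8,fy=2.8);B=cv2.resize(b[120:260,260:400],None,fx=2.8,fy=2.8)
cv2.imwrite("pics/c10.png",np.hstack([A,B]))
E
```

```text
10.9833 [ 0.56445737 -0.08489853  0.10746829] [ 0.11948853 -0.18099782  0.39310795]
blue [324.86206897 173.29310345] 58
red [261.84 250.44] 25
[-8.55400934e+00  6.87864609e+00  2.41651328e+00  8.55035892e+01
  7.87450839e-04  9.41125348e+01] [array([342.5, 164.4]), array([357.6, 177.3]), array([324.9, 168.7]), array([359.6, 178.5])]
```

View pics/c10.png

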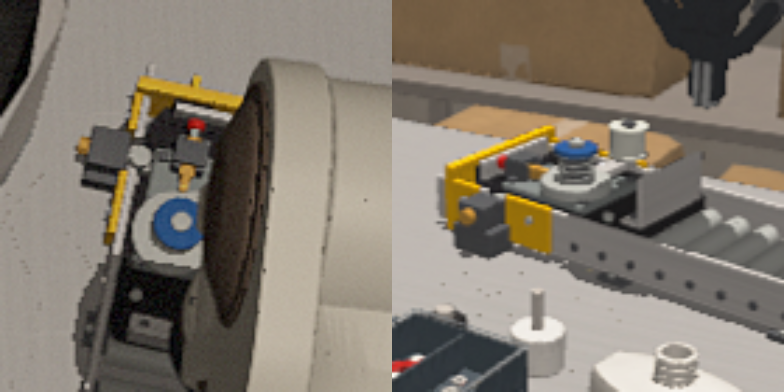

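The picture shows the carrier docked in the bay. The idler at side pixel (344.6,164) is at rest, and the push plate is clear of the tool. Next I go down into the gap between the plate and the idler.

In the tool's units: -7 cm / 100 = -0.07, -6.1 cm / 100 = -0.061.

Call:
servo_tool([
  [0.016, -0.02, 0, 0],
  [0.032, -0.04, 0, 0],
  [0.049, -0.061, 0, 0],
  [0.049, -0.061, 0, 0],
  [0.049, -0.061, 0, 0],
  [0.049, -0.061, -0.015, 0],
  [0.049, -0.061, -0.03, 0],
  [0.049, -0.061, -0.04, 0],
  [0.049, -0.061, -0.05, 0],
  [0.049, -0.061, -0.06, 0],
  [0.049, -0.061, -0.07, 0],
  [0.049, -0.061, -0.07, 0],
  [0.049, -0.061, -0.07, 0],
])

```text
time: 12.17
ee_pos: [0.6126, -0.1457, 0.0368]
tcp_rot: [-179.9, -0.0, 77.1]
wrist_force: [-0.1, 0.2, -0.1]
opening: -0.0001
grasp_force: 0.0
```

```bash
python3 d.py pics/s11.png; python3 - <<'E'
from h import *
a=cv2.imread("pics/s10.png").astype(int);b=cv2.imread("pics/s11.png").astype(int)
m=abs(a-b).max(2)>25
for r in range(130,190,2): print(r,"".join("#" if v else "." for v in m[r,320:390]), "".join("W" if v>170 else "." for v in b[r,330:380].min(1)))
E
```

```text
12.1667 [ 0.61262933 -0.14567337  0.03683773] [-0.06791227  0.1821986  -0.1358223 ]
blue [324.75438596 173.33333333] 57
red [261.75       250.41666667] 24
130 ..........................##########.....................######..##### ..................................................
132 .........................############....................############# ..................................................
134 .......................###############....................############ ..................................................
136 ..................######################..................############ ..................................................
138 ..................###########################.............###########. ..................................................
140 ..................############################.........##...#####..... ..................................................
142 ....................###########################.##.####.##########.... ..................................................
144 .....................#############################.#.##....
[... 2134 characters left out ...]
................... ..................................................
180 .#..........########.........#####.................................... ..................................................
182 ............######............#####................................... ....................WWWW..........................
184 ............####...##........##....................................... .........................................WWWWW....
186 .............#....###.............................#####............... WWW...........................................WWWW
188 ........................................................#######....... ..................................................
```

In the tool's units: 1.2 cm / 100 = 0.012, 1 cm / 100 = 0.01.

Call:
servo_tool([
  [0.004, -0.0009, 0, 0],
  [0.008, -0.0018, 0, 0],
  [0.01, -0.0023, 0, 0],
  [0.012, -0.0028, 0, 0],
  [0.012, -0.0028, 0, 0],
])

```text
time: 12.63
ee_pos: [0.6255, -0.1488, 0.0373]
tcp_rot: [180.0, 0.0, 77.1]
wrist_force: [0.1, 0.6, -0.6]
opening: -0.0003
grasp_force: 0.0
```

In the tool's units: 0.3 cm / 100 = 0.003, 0.15 cm / 100 = 0.0015.

Call:
servo_tool([
  [0.0015, -0.0003, 0, 0],
  [0.003, -0.0007, 0, 0],
  [0.003, -0.0007, 0, 0],
])

```text
time: 12.88
ee_pos: [0.6282, -0.1494, 0.0372]
tcp_rot: [180.0, 0.0, 77.1]
wrist_force: [1.0, -0.1, 0.6]
opening: -0.0002
grasp_force: 0.0
```

In the tool's units: 0.3 cm / 100 = 0.003, 0.15 cm / 100 = 0.0015.

Call:
servo_tool([
  [0.0015, -0.0003, 0, 0],
  [0.003, -0.0007, 0, 0],
  [0.003, -0.0007, 0, 0],
])

```text
time: 13.13
ee_pos: [0.6308, -0.15, 0.0372]
tcp_rot: [-180.0, -0.0, 77.1]
wrist_force: [-3.2, 0.1, 2.6]
opening: -0.0003
grasp_force: 1.6
```

Contact came at TCP x≈0.630. I follow the idler's arc to about 0.6 rad.

In the tool's units: 4.32 cm / 100 = 0.0432, 3.62 cm / 100 = 0.0362.

Call:
servo_tool([
  [0.0032, -0.0006, 0, 0],
  [0.0064, -0.0011, 0, 0],
  [0.0102, -0.0014, 0, 0],
  [0.0139, -0.0017, 0, 0],
  [0.0177, -0.0017, 0, 0],
  [0.0214, -0.0017, 0, 0],
  [0.0251, -0.0012, 0, 0],
  [0.0288, -0.0007, 0, 0],
  [0.0325, 0.0001, 0, 0],
  [0.0362, 0.0009, 0, 0],
  [0.0385, 0.0016, 0, 0],
  [0.0408, 0.0024, 0, 0],
  [0.0432, 0.0032, 0, 0],
  [0.0432, 0.0032, 0, 0],
  [0.0432, 0.0032, 0, 0],
])

```text
time: 14.38
ee_pos: [0.6735, -0.1466, 0.0371]
tcp_rot: [-179.9, -0.0, 77.1]
wrist_force: [-8.2, 1.8, 3.3]
opening: 0.0001
grasp_force: 4.0
```

```bash
python3 d.py pics/s12.png; python3 - <<'E'
from h import *
p=np.array((.676,-.084,.091));u=np.array((.973,-.23,0));v=np.array((.23,.973,0))
for t in (0,.5,.6,.7): print(t,proj("side",p-.075*np.cos(t)*v+.075*np.sin(t)*u).round(1))
t=camera("top")
a=cv2.resize(t[90:240,340:480,::-1],None,fx=2.8,fy=2.8);b=cv2.resize(cv2.imread("pics/s12.png")[110:260,250:390],None,fx=2.8,fy=2.8)
cv2.imwrite("pics/c12.png",np.hstack([a,b]))
E
```

```text
14.3833 [ 0.67354626 -0.14655293  0.03708908] [-8.15056185  1.76562528  3.32304428]
blue [325.67272727 173.30909091] 55
red [261.84 250.44] 25
0 [343.5 164.4]
0.5 [329.8 162.5]
0.6 [326.9 162.4]
0.7 [323.9 162.4]
```

View pics/c12.png

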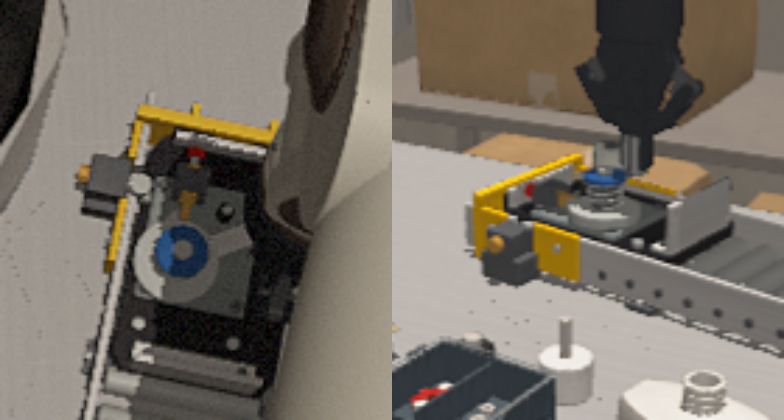

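The picture shows the arm swung past the hub to about 0.6 rad: the idler is at side pixel (327,164), and the model gives 326.9 for 0.6. The carrier is still home. I'll press a touch further.

In the tool's units: 0.21 cm / 100 = 0.0021, 0.09 cm / 100 = 0.0009.

Call:
servo_tool([
  [0.001, 0.0005, 0, 0],
  [0.0021, 0.0009, 0, 0],
  [0.0021, 0.0009, 0, 0],
  [0.0021, 0.0009, 0, 0],
  [0.0021, 0.0009, 0, 0],
  [0.0021, 0.0009, 0, 0],
])

```text
time: 14.98
ee_pos: [0.6755, -0.1457, 0.0371]
tcp_rot: [-179.9, -0.0, 77.1]
wrist_force: [-7.8, 1.3, 3.2]
opening: -0.0002
grasp_force: 4.2
```

```bash
python3 d.py pics/s13.png; python3 -c "
from workcell import *
o=get_obs();f=o['wrist_force'];print(f)
if (f[0]**2+f[1]**2)**.5<20: print(job_done())"
```

```text
14.9833 [ 0.67546378 -0.14569661  0.03708042] [-7.82646035  1.2575794   3.19856665]
blue [325.80357143 173.28571429] 56
red [261.84 250.44] 25
[-8.02931077  2.5011034   2.96141569]
the job is handed in; nothing more can be done
None
```

The carrier is docked against the end stop, and the arm is holding the idler at an estimated 0.63 rad, past the click (0.51) and short of the backstop (0.70); the job was handed in at about 15 s, with nothing I saw disturbed and a brief 50 N push against the stop.

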